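# Free the tin from its keeper lever

## Robot

A 6-joint arm with a two-finger parallel gripper is mounted at the origin on the work surface; the furniture and walls round the work are solid. World frame = base frame: x ahead of the robot, y to its left, z up, the work surface at z = 0. Lengths are in m, angles in rad, forces in N, time in s.
With the tool pointing down it reaches from about 0.3 to 0.85 m from the base axis. Payload 4.2 kg.
Tool frame: the origin (TCP) lies midway between the tips of the shut fingers; the grasp point (between the pads) lies 19 mm behind it; z points along the fingers, y is the direction in which the jaws open and shut (so a half turn about z gives the same grasp; the last joint's range is limited). The gripper opens to 91 mm and grips with 3 to 60 N. Pads are 32 mm wide; open, the fingers measure 118 mm over their backs; the gripper's body (76 mm by 178 mm) begins 60 mm behind the grasp point.
Start: joints at [-1.281, 0.32, 1.565, -0, 1.257, -0.02], TCP at [0.175, -0.548, 0.18] pointing down, gripper open.
Joint ranges: [-3.11, 3.11], [-0.84, 2.01], [0.21, 2.61], [-1.34, 4.49], [0.05, 2.63], [-2.56, 2.56]. Speed limits (rad/s): [2.57, 2.57, 3.14, 3.14, 3.14, 3.14].

## Interface

Orientations are given as a unit quaternion [x, y, z, w].
In Python, from bench import robot gives the robot as it stands.
- The arm moves only by the tool arm_command, never from a script. Its argument "increments" is text: rows parted by semicolons, each of 7 numbers parted by spaces: the shift along the tool's x, y, z in cm, then the turn, a rotation vector about the tool's x, y, z in rad, then the finger opening in cm, from 0 to 9.12. A call has 1 to 20 rows; each row shifts and turns the commanded pose from where the row before left it, along the tool's axes as they then stand; what a row does not reach is not made up. A row lasts 1/10 s, in which the tool goes at most 50 mm and 8.59 degrees, less where a joint would pass 70% of its speed; a pose out of reach is approached as far as the arm can. A call with a gripper value outside its range is refused whole. The fingers move at their own pace and stop on an object; the grip force is fixed at half the most. Time passes only in rows, so rows that do not move let the fingers close. It gives the time, the measured TCP pose, the force and the opening at its end, in the units of the state.
- robot.state(): the state, without advancing time (a new reading comes with each control period).
- robot.read_camera(name): name is "scene" or "top"; returns a dict with "frame" (384x512x3 uint8, red, green, blue), "K" (3x3 intrinsics, pixels), "k1" (the pictures are not rectified: a ray, as slopes to the right and down, at radius r is drawn at 1 + k1 r^2 times it, then the intrinsics apply), "world_from_camera" (4x4, takes a point from camera to world coordinates). Camera axes: x right, y up, looking along -z (the intrinsics and any distortion apply to the point x, -y, -z); pixel columns grow to the right and rows downward; lengths in m; the calibration is good to about 2 mm. A picture is of the moment at which its call begins. There is no depth.
- robot.job_done(): hands the job in, once; it reports no verdict.
The state is a dict: "time": time; "q": joint angles; "joint_velocities": joint speeds; "tau": joint torques, N m; "tcp_pos": TCP position; "tool_rot": TCP orientation; "force": force on the tool from outside, world axes, zero at the start; "wrist_torque": the same for the moment, N m; "opening": opening from 0.0 (shut) to 1.0 (fully open).
Only numpy, scipy, OpenCV 4.12 (cv2) and the standard library are available. Lean on these libraries where they do the work, as an engineer would, in place of code of your own. Each camera call takes 0.05 s, during which the arm holds its last target.

## Task

Two identical see-saw keeper levers stand on the bench; one has its foot down over a flat round tin, the other over a roll of labels. Free the tin: press the round thumb pad of its lever down all the way to its stop, so that the foot at the other end tips up and stays up, then let go. Leave the tin sitting in its seat and do not work the lever over the label roll.

Things in the scene. Friction and masses are not known exactly. Their poses are not given: they have to be found in the camera images.
- tin_pad (a point): Centre of the top of the thumb pad on the tin's lever: black disc 32 mm across on the near end of a steel bar 160 x 20 x 8 mm. x runs along the bar, from pad to foot, away from the robot within 20 degrees. Pad top is about 78 mm above the bench when level, 48 mm fully down; seen from above it shifts under 5 mm. Bar's pivot: 75 mm beyond the pad, 68 mm high, between cheeks 83 mm high.
- tin_lever (a joint): Tilt of the tin's lever in rad: 0 = level, its foot (rubber disc 22 mm across, 75 mm beyond the pivot) about 2 mm above the tin; 0.40 = pad fully down on its stop, foot about 30 mm higher. Starts at 0 to 0.05. No spring: a stiff pivot (about 3 N on the pad moves it) that stays where it is left. Its grey base plate, 215 x 80 x 8 mm, is fixed to the bench.
- crimp_tin: Flat round tin, brown side and dark green lid, 59 mm across, 26 mm high, loose; stands on the 8 mm base plate between three pins 10 mm high, under the foot of its lever. Origin at the centre of its underside, z up.
- roll_lever (a joint): Tilt in rad of the other, identical lever, whose foot is over a white label roll (64 mm across, 26 mm high, with a hole in its middle). Same meaning; starts at 0 to 0.05 and is to stay there. The two levers stand side by side, 15 to 29 cm apart, either one on the left.
Not all that is in view belongs to the job. Leave any orange look-alike of the part that bears roll_lever alone.

How it is judged:
By the outcome, as a careful person would: the job done as asked, in the order asked, and still so for the second after the job is handed in, with the robot touching nothing.
It also fails if it takes over 24 s, if anything falls off the work surface, if the arm or the gripper's body presses on something with over 40 N, if the wrist force passes 120 N, or if a joint passes its speed limit or range.

## Working session

There is one attempt and no reset: what is moved stays moved. The work goes in short steps, Python scripts to look and compute and a tool call to move; the robot and the scene stay as the last step left them, time stands still between calls to the robot, and variables do not carry over. Pictures are saved under pics/ and viewed, and the job is handed in when it is done.

Besides the shell and the picture viewer there is one more tool, called after "Emit:" as name(argument=value, ...), one argument or row to a line, values as JSON. arm_command: Moves the arm, as the interface text tells. Its arguments: {"type":"object","properties":{"increments":{"type":"string"}},"required":["increments"]}

```bash
mkdir -p pics; python3 - <<'E'
from bench import robot
import cv2,pickle
d={}
for n in ("scene","top"):
    c=robot.read_camera(n); d[n]=c
    cv2.imwrite(f"pics/{n}0.png",c["frame"][:,:,::-1]); print(n,c["K"].tolist(),c["k1"],c["world_from_camera"].round(3).tolist())
pickle.dump(d,open("c0.pkl","wb"))
s=robot.state();print(s["time"],s["tcp_pos"],s["tool_rot"],s["opening"])
E
```

```text
scene [[468.8574178766547, 0.0, 253.6280607918597], [0.0, 468.8574178766547, 184.41523287183753], [0.0, 0.0, 1.0]] -0.11768327270246731 [[-0.874, 0.238, -0.424, 0.003], [-0.486, -0.46, 0.743, 0.999], [-0.018, 0.855, 0.518, 0.586], [0.0, 0.0, 0.0, 1.0]]
top [[387.45929645153285, 0.0, 257.68058624504084], [0.0, 387.45929645153285, 193.98187715604985], [0.0, 0.0, 1.0]] -0.03526460169422585 [[-0.013, 0.976, -0.217, 0.204], [-1.0, -0.012, 0.006, 0.262], [0.004, 0.217, 0.976, 1.062], [0.0, 0.0, 0.0, 1.0]]
0.1 [ 0.17515529 -0.54714434  0.17961361] [ 9.88025755e-01  1.54287045e-01 -1.09754679e-04 -7.76167447e-04] 0.9993763935356811
```

View pics/scene0.png

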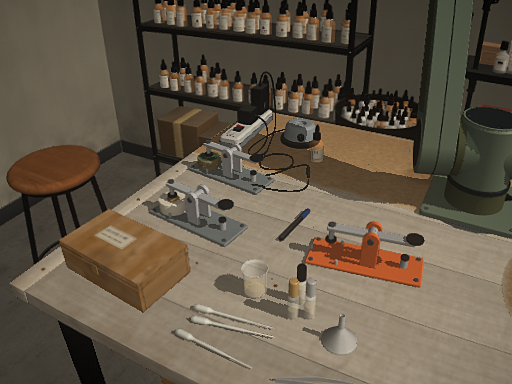

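View pics/top0.png

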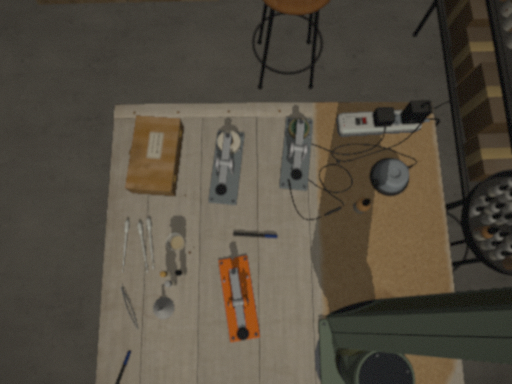

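```bash
cat > h.py <<'E'
import numpy as np,cv2,pickle
d=pickle.load(open("c0.pkl","rb"))
def ray(c,u,v):
    K=c["K"];p=np.array([(u-K[0,2])/K[0,0],(v-K[1,2])/K[1,1]]);q=p.copy()
    for _ in range(20): q=p/(1+c["k1"]*(q@q))
    T=c["world_from_camera"];return T[:3,3],T[:3,:3]@np.array([q[0],-q[1],-1])
def at(c,u,v,z):
    o,r=ray(c,u,v);return o+r*(z-o[2])/r[2]
def proj(c,P):
    T=c["world_from_camera"];x=T[:3,:3].T@(np.array(P)-T[:3,3]);s=np.array([x[0],-x[1]])/-x[2]
    s=s*(1+c["k1"]*(s@s));return s*[c["K"][0,0],c["K"][1,1]]+c["K"][:2,2]
E
python3 - <<'E'
from h import *
a=d["top"]["frame"][95:215,190:330,::-1];b=d["scene"]["frame"][110:250,140:300,::-1]
a=cv2.resize(a,None,fx=4,fy=4,interpolation=cv2.INTER_CUBIC);b=cv2.resize(b,None,fx=4,fy=4,interpolation=cv2.INTER_CUBIC)
cv2.imwrite("pics/ct.png",cv2.convertScaleAbs(a,alpha=1.5));cv2.imwrite("pics/cs.png",cv2.convertScaleAbs(b,alpha=1.5))
E
```

```text
(no output)
```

View pics/ct.png

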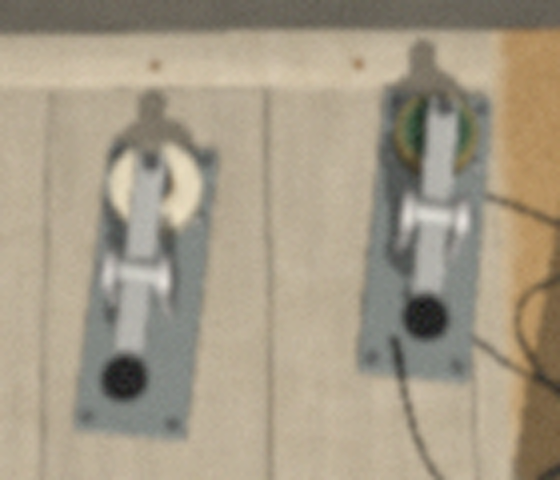

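View pics/cs.png

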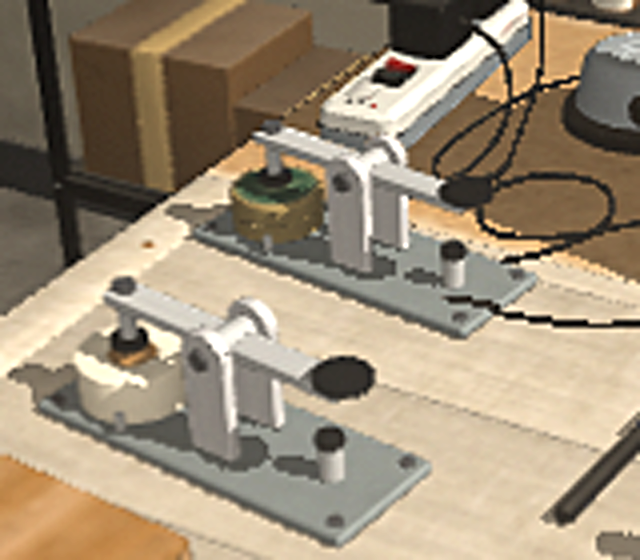

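The top crop (4x, offset 190,95) shows three things that could be mistaken for the target:
- Grey lever at top px (222,188), with a white roll with a hole: the roll lever.
- Grey lever at (296,174), with a dark green lid and brown side: the tin lever, which I choose.
- Orange lever at (241,333): a decoy.

The scene crop agrees: the tin lever's pad is at about (256,157).

```bash
python3 - <<'E'
from h import *
def blob(n,u,v,R,th):
    g=d[n]["frame"].max(2)
    m=np.zeros(g.shape,np.uint8);m[v-R:v+R+1,u-R:u+R+1]=g[v-R:v+R+1,u-R:u+R+1]<th
    k,l,s,c=cv2.connectedComponentsWithStats(m);i=1+np.argmax(s[1:,4]);return c[i],s[i]
for th in(45,60,75):
  for n,u,v,R in(("top",296,174,9),("scene",256,157,9),("top",221,189,9),("scene",225,204,12)):
    c,s=blob(n,u,v,R,th);print(th,n,c.round(2),s,[at(d[n],*c,z)[:2].round(4).tolist() for z in(.078,.073,.064)])
c,_=blob("top",296,174,9,60);c2,_=blob("scene",256,157,9,60)
o1,r1=ray(d["top"],*c);o2,r2=ray(d["scene"],*c2)
A=np.c_[r1,-r2];t=np.linalg.lstsq(A,o2-o1,rcond=None)[0];print("tri",o1+r1*t[0],o2+r2*t[1])
f=lambda x,y:((x+.5)/4-.5+190,(y+.5)/4-.5+95)
# foot bolt, base corners
print("foot",at(d["top"],*f(443,103),.078)[:2]);print("tin",at(d["top"],*f(437,130),.034)[:2])
for p in((390,88),(492,93),(470,380),(358,368)):print(at(d["top"],*f(*p),.008)[:2])
E
```

```text
45 top [295.74 173.9 ] [291 169  10  10  80] [[0.4762, 0.1552], [0.4776, 0.1546], [0.48, 0.1536]]
45 scene [257.56 156.8 ] [250 148  16  19 125] [[0.4703, 0.1584], [0.4749, 0.1501], [0.4832, 0.1352]]
45 top [220.54 189.25] [216 185  10  10  79] [[0.437, 0.3529], [0.4382, 0.3534], [0.4403, 0.3542]]
45 scene [225.04 203.97] [218 199  15  11 128] [[0.4322, 0.3612], [0.4364, 0.3549], [0.444, 0.3436]]
60 top [295.88 173.87] [291 169  11  11 102] [[0.4762, 0.1548], [0.4776, 0.1542], [0.4801, 0.1532]]
60 scene [257.54 156.79] [250 148  16  19 136] [[0.4703, 0.1584], [0.475, 0.1501], [0.4832, 0.1352]]
60 top [220.74 189.13] [215 184  12  11 103] [[0.4373, 0.3524], [0.4385, 0.3529], [0.4407, 0.3537]]
60 scene [224.95 204.02] [218 199  15  11 132] [[0.4323, 0.3614], [0.4365, 0.3551], [0.4441, 0.3438]]
75 top [295.69 173.64] [290 167  13  14 130] [[0.4769, 0.1552], [0.4783, 0.1547], [0.4808, 0.1537]]
75 scene [257.54 156.87] [250 148  16  19 142] [[0.4702, 0.1587], [0.4748, 0.1505], [0.4831, 0.1355]]
75 top [220.55 189.21] [215 183  12  13 125] [[0.4371, 0.3529], [0.4383, 0.3534], [0.4404, 0.3542]]
75 scene [225.06 203.98] [217 199  17  11 140] [[0.4321, 0.3612], [0.4364, 0.3549], [0.444, 0.3436]]
tri [0.47691819 0.15450345 0.07556359] [0.47335151 0.1530178  0.07473995]
foot [0.62715861 0.13718826]
tin [0.62560845 0.13663029]
[0.66939393 0.16660927]
[0.66473424 0.09211339]
[0.44956079 0.11720338]
[0.45913877 0.19537072]
```

Pad: (0.476, 0.155), lever yaw about -0.12. The foot measures 0.152 m from the pad, against 0.150 given, and the triangulated pad height is 75 mm. I'll shut the fingers, align with the bar and move over it.

Emit:
arm_command(
  increments="0 0 0 0 0 0.143 0; 0 0 0 0 0 0.143 0; 0 0 0 0 0 0.143 0; 1.32 -4.58 0 0 0 0 0; 1.32 -4.58 0 0 0 0 0; 1.32 -4.58 0 0 0 0 0; 1.32 -4.58 0 0 0 0 0; 1.32 -4.58 0 0 0 0 0; 1.32 -4.58 0 0 0 0 0; 1.32 -4.58 0 0 0 0 0; 1.32 -4.58 0 0 0 0 0; 1.32 -4.58 0 0 0 0 0; 1.32 -4.58 0 0 0 0 0; 1.32 -4.58 0 0 0 0 0; 1.32 -4.58 0 0 0 0 0; 1.32 -4.58 0 0 0 0 0; 1.32 -4.58 0 0 0 0 0; 1.32 -4.58 0 0 0 0 0; 1.32 -4.58 0 0 0 0 0; 0 0 0 0 0 0 0",
)

```text
time: 2.1
tcp_pos: [0.4739, 0.1595, 0.1796]
tool_rot: [0.998, -0.057, 0.0, -0.001]
force: [-0.3, 0.0, 0.7]
opening: 0.003
```

Emit:
arm_command(
  increments="0 0.25 0 0 0 0 0; 0 0.2 2 0 0 0 0; 0 0 3 0 0 0 0; 0 0 2.5 0 0 0 0; 0 0 1 0 0 0 0; 0 0 0 0 0 0 0; 0 0 0 0 0 0 0",
)

```text
time: 2.8
tcp_pos: [0.4722, 0.1499, 0.0963]
tool_rot: [0.998, -0.06, 0.001, -0.0]
force: [0.3, -0.5, -0.4]
opening: 0.004
```

```bash
cat > look.py <<'E'
import sys,cv2,numpy as np
from bench import robot
k=sys.argv[1];a=robot.read_camera("top")["frame"][95:215,230:330,::-1];b=robot.read_camera("scene")["frame"][90:210,175:305,::-1]
f=lambda x:cv2.convertScaleAbs(cv2.resize(x,None,fx=3.4,fy=3.4,interpolation=cv2.INTER_CUBIC),alpha=1.5)
cv2.imwrite(f"pics/l{k}.png",np.hstack([f(a),f(b)]))
s=robot.state();print(s["time"],s["tcp_pos"],s["force"],s["wrist_torque"])
E
python3 look.py 1
```

```text
2.9 [0.4726474  0.15031809 0.09669705] [-0.57580199  0.16083144 -0.80370059] [ 0.02521123 -0.00210005 -0.00066276]
```

View pics/l1.png

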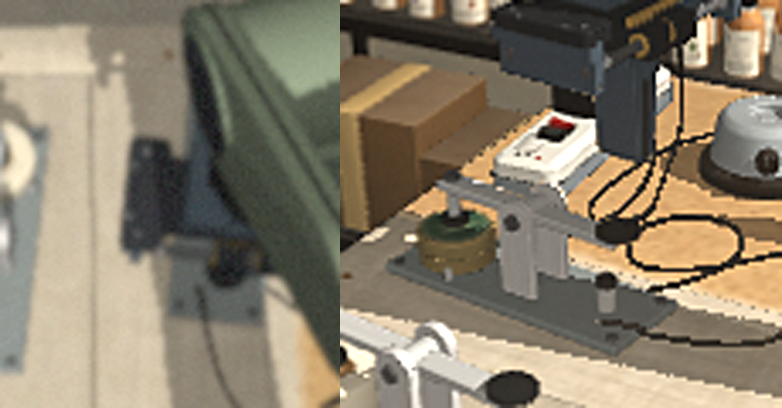

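The scene crop shows the shut fingertips (about px 259,134) above the tin lever's pad (257,157), with the roll lever clear. The TCP y is about 5 mm low, so I'll check the projection.

```bash
python3 -c "
from h import *
print(proj(d['scene'],(.4727,.1503,.0967)),proj(d['scene'],(.476,.155,.0765)),proj(d['scene'],(.472,.155,.0967)))"
```

```text
[258.21610199 147.95991865] [256.12068049 156.23704688] [257.50711645 148.84129549]
```

Emit:
arm_command(
  increments="0 -0.45 0 0 0 0 0; 0 0 0.6 0 0 0 0; 0 0 0.6 0 0 0 0; 0 0 0 0 0 0 0",
)

```text
time: 3.3
tcp_pos: [0.4712, 0.1547, 0.0823]
tool_rot: [0.998, -0.059, -0.001, 0.0]
force: [0.6, -0.7, 0.5]
opening: 0.005
```

```bash
python3 look.py 2; python3 -c "
from h import *
print((proj(d['scene'],(.4712,.1547,.0823))-[175,90])*3.4+[340,0])"
```

```text
3.4 [0.47185773 0.15478791 0.08294726] [-0.12931975  0.40246222 -0.98267783] [0.0596097  0.01464468 0.03159175]
[622.05696123 218.98745163]
```

View pics/l2.png

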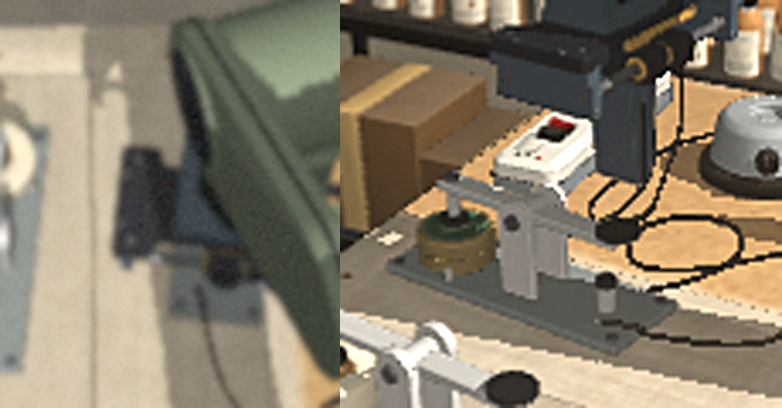

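The fingertips appear about 19 mm higher than the TCP projection (crop y 185 against 219), while the column agrees. The lateral aim looks right, so I'll descend in small steps and let the contact force settle it.

Emit:
arm_command(
  increments="0.2 0 0.4 0 0 0 0; 0 0 0.4 0 0 0 0; 0 0 0.4 0 0 0 0; 0 0 0 0 0 0 0",
)

```text
time: 3.8
tcp_pos: [0.4736, 0.1544, 0.0706]
tool_rot: [0.998, -0.06, -0.001, 0.0]
force: [0.2, -0.5, 0.0]
opening: 0.005
```

Emit:
arm_command(
  increments="0 0 0.4 0 0 0 0; 0 0 0.4 0 0 0 0; 0 0 0 0 0 0 0",
)

```text
time: 4.1
tcp_pos: [0.4736, 0.1545, 0.0627]
tool_rot: [0.998, -0.06, -0.001, 0.0]
force: [0.4, 0.3, -0.5]
opening: 0.002
```

```bash
python3 look.py 3
```

```text
4.2 [0.47407353 0.15458003 0.06321427] [-0.95548002  0.9676938  -0.66611455] [ 0.02823305  0.04971649 -0.00455356]
```

View pics/l3.png

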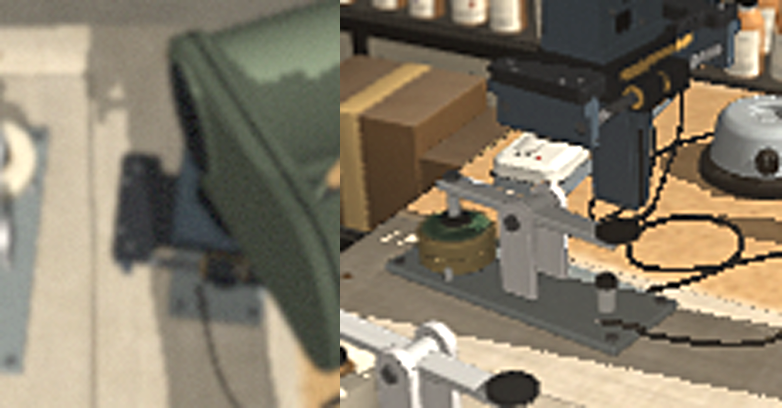

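```bash
python3 - <<'E'
from h import *
from bench import robot
a=robot.read_camera("top")["frame"];b=robot.read_camera("scene")["frame"]
T=np.array([.474,.1546,.0632]);x=np.array([.9928,-.1197,0]);y=np.array([-.1197,-.9928,0])
ims=[]
for n,im,r in(("top",a,(130,220,245,335)),("scene",b,(85,175,210,300))):
    im=im[:,:,::-1].copy();im=cv2.convertScaleAbs(im,alpha=1.6)
    im=cv2.resize(im[r[0]:r[1],r[2]:r[3]],None,fx=4.4,fy=4.4,interpolation=cv2.INTER_CUBIC)
    def D(P,c):
        p=(proj(d[n],P)-[r[2],r[0]])*4.4+1.7;cv2.circle(im,tuple(int(v) for v in p),3,c,-1)
    D(T,(0,0,255));D(T+[0,0,.019],(0,255,255));D((.476,.155,.0765),(0,255,0))
    for sx in(-1,1):
        for sy in(-1,1):
            D(T+sx*.038*x+sy*.089*y+[0,0,.079],(255,0,255)); D(T+sx*.016*x+sy*.0135*y+[0,0,.019],(255,255,0))
    ims.append(im)
cv2.imwrite("pics/ov.png",np.hstack(ims))
E
```

```text
(no output)
```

View pics/ov.png

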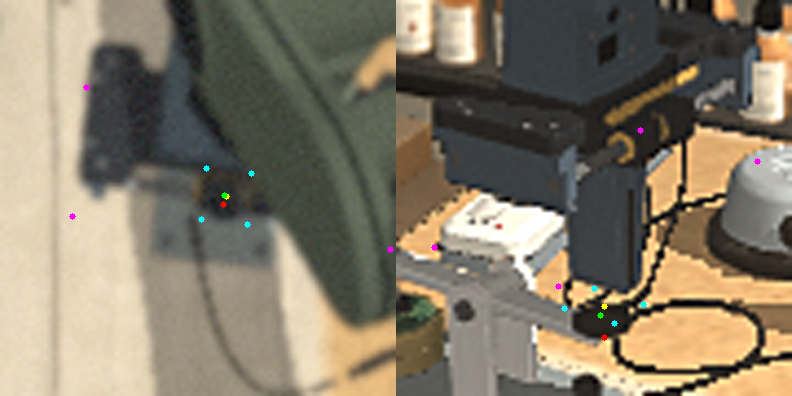

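```bash
python3 - <<'E'
from h import *
def tri(a,b):
    o1,r1=ray(d["top"],*a);o2,r2=ray(d["scene"],*b)
    t=np.linalg.lstsq(np.c_[r1,-r2],o2-o1,rcond=None)[0];P,Q=o1+r1*t[0],o2+r2*t[1];print(P.round(3),Q.round(3))
tri((291.6,172),(262,119));tri((267,174.3),(249.1,125.9))
# rod end in the view
from bench import robot
s=robot.state();print(s["time"],s["tcp_pos"],s["tool_rot"],s["q"])
b=robot.read_camera("scene")["frame"][60:170,215:305,::-1]
cv2.imwrite("pics/z.png",cv2.convertScaleAbs(cv2.resize(b,None,fx=5.4,fy=5.4,interpolation=cv2.INTER_NEAREST),alpha=2.2))
E
```

```text
[0.452 0.176 0.184] [0.449 0.175 0.183]
[0.445 0.235 0.191] [0.446 0.235 0.192]
4.3 [0.47425366 0.15464269 0.06344049] [ 9.98226749e-01 -5.95258772e-02  1.64096892e-04 -9.25636263e-06] [ 2.92219572e-01  3.10380599e-01  1.90630492e+00 -1.19876795e-04
  9.24592664e-01  1.98221024e+00]
```

View pics/z.png

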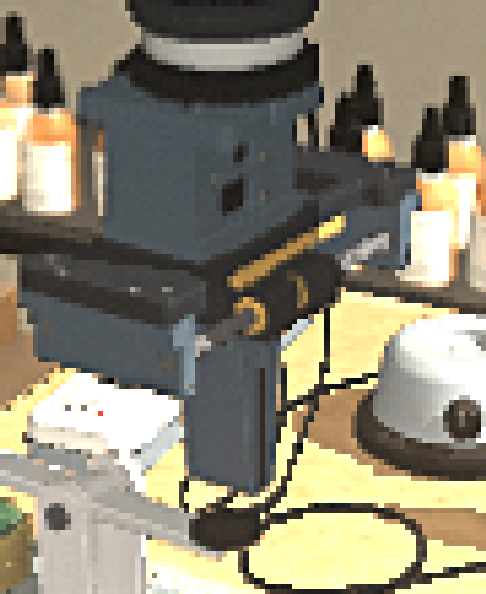

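Triangulated gripper points (residual about 3 mm) agree laterally with the state, but the fingertips look high. I'll keep going down gently under force watch.

Emit:
arm_command(
  increments="0 0 0.4 0 0 0 0; 0 0 0.4 0 0 0 0; 0 0 0 0 0 0 0",
)

```text
time: 4.65
tcp_pos: [0.4736, 0.1544, 0.0546]
tool_rot: [0.998, -0.06, -0.001, 0.0]
force: [0.2, -0.7, 0.3]
opening: 0.002
```

```bash
python3 look.py 4; python3 -c "
from h import *
for z in (.07,.08,.09,.1,.11): print(z,proj(d['scene'],(.458+.002,.155+.0135,z)).round(1), proj(d['scene'],(.474-.016-.0016,.155+.0135+.002,z)).round(1))"
```

```text
4.75 [0.47397971 0.15453198 0.05509244] [0.15490256 0.11589337 0.12544297] [ 0.04930395 -0.00559819  0.03390813]
0.07 [259.4 162.7] [260.4 163.4]
0.08 [259.4 158.8] [260.3 159.5]
0.09 [259.3 154.9] [260.3 155.6]
0.1 [259.3 151. ] [260.3 151.7]
0.11 [259.2 147.1] [260.2 147.8]
```

View pics/l4.png

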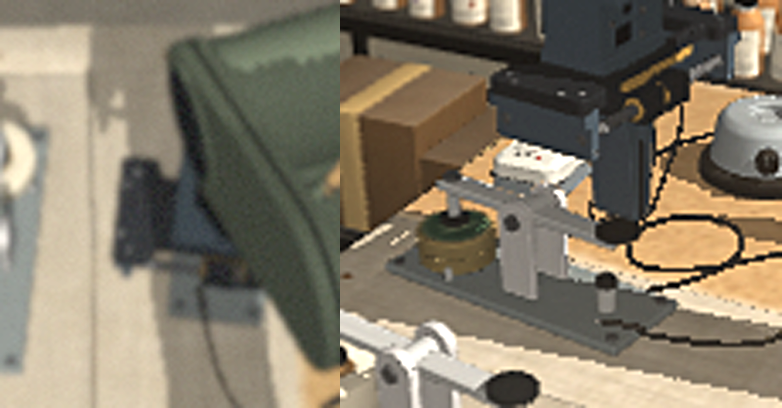

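```bash
python3 - <<'E'
from h import *
from bench import robot
b=robot.read_camera("scene")["frame"][110:190,205:305,::-1]
cv2.imwrite("pics/z2.png",cv2.convertScaleAbs(cv2.resize(b,None,fx=7,fy=7,interpolation=cv2.INTER_NEAREST),alpha=2.5))
E
```

```text
(no output)
```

View pics/z2.png

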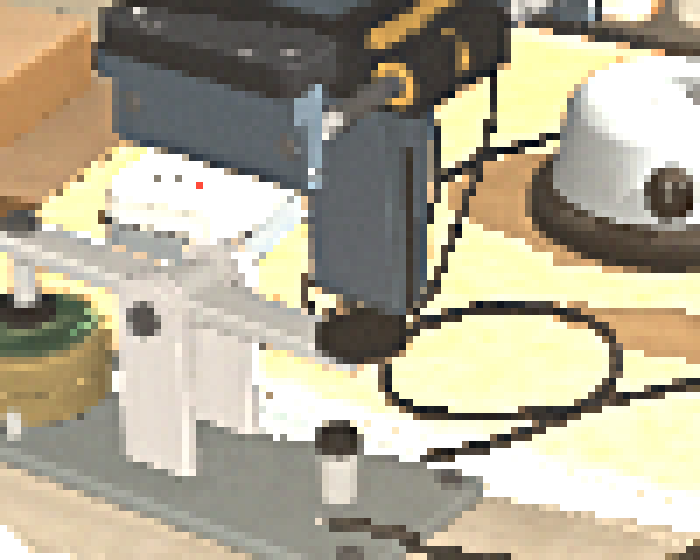

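Zoomed: the finger's bottom edge runs about (310,285)-(410,315) and the pad is centred at (362,335), so the finger still seems about 14 mm above the pad. No contact force so far. Continuing down in small steps.

Emit:
arm_command(
  increments="0 0 0.3 0 0 0 0; 0 0 0.3 0 0 0 0; 0 0 0.2 0 0 0 0; 0 0 0 0 0 0 0",
)

```text
time: 5.2
tcp_pos: [0.4738, 0.1545, 0.0469]
tool_rot: [0.998, -0.06, -0.0, 0.0]
force: [0.4, -0.7, -0.1]
opening: 0.009
```

Emit:
arm_command(
  increments="0 0 0.3 0 0 0 0; 0 0 0.3 0 0 0 0; 0 0 0 0 0 0 0",
)

```text
time: 5.5
tcp_pos: [0.4741, 0.1547, 0.0412]
tool_rot: [0.998, -0.06, -0.0, -0.0]
force: [-0.2, 0.6, -0.1]
opening: 0.004
```

```bash
cat > zz.py <<'E'
import sys
from h import *
from bench import robot
b=robot.read_camera("scene")["frame"][110:190,195:305,::-1]
cv2.imwrite(f"pics/z{sys.argv[1]}.png",cv2.convertScaleAbs(cv2.resize(b,None,fx=7,fy=7,interpolation=cv2.INTER_NEAREST),alpha=2.5))
s=robot.state();print(s["time"],s["tcp_pos"],s["force"],s["wrist_torque"],s["tau"])
E
python3 zz.py 3
```

```text
5.55 [0.47410099 0.15461267 0.04117994] [ 0.3483228  -0.02590206  0.15232798] [0.02808077 0.00144076 0.03819553] [-2.80871271e-02 -3.70881486e+01 -1.81136334e+01 -5.49118384e-03
 -8.37155641e-02  7.28149953e-04]
```

View pics/z3.png

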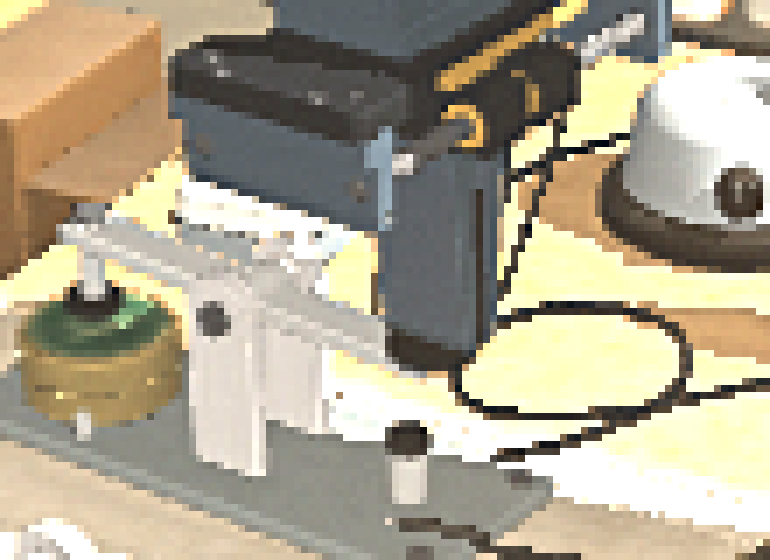

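The fingertips now overlay the pad centre and are nearly touching. I'll press on with force checks.

Emit:
arm_command(
  increments="0 0 0.3 0 0 0 0; 0 0 0.3 0 0 0 0; 0 0 0 0 0 0 0",
)

```text
time: 5.85
tcp_pos: [0.4739, 0.1546, 0.035]
tool_rot: [0.998, -0.06, -0.0, 0.0]
force: [0.2, 0.4, 1.6]
opening: 0.001
```

Emit:
arm_command(
  increments="0 0 0.3 0 0 0 0; 0 0 0.3 0 0 0 0; 0 0 0 0 0 0 0",
)

```text
time: 6.15
tcp_pos: [0.4742, 0.1546, 0.0289]
tool_rot: [0.998, -0.06, 0.0, 0.0]
force: [-1.4, 1.2, 2.0]
opening: 0.005
```

```bash
python3 zz.py 4
```

```text
6.2 [0.47426135 0.15457112 0.02899834] [0.79839884 0.40224984 0.94815342] [ 0.04629016  0.01205172 -0.00846947] [-1.24166789e-01 -3.70845401e+01 -1.74946636e+01 -5.61148440e-02
 -1.48515184e-01  2.89787822e-03]
```

View pics/z4.png

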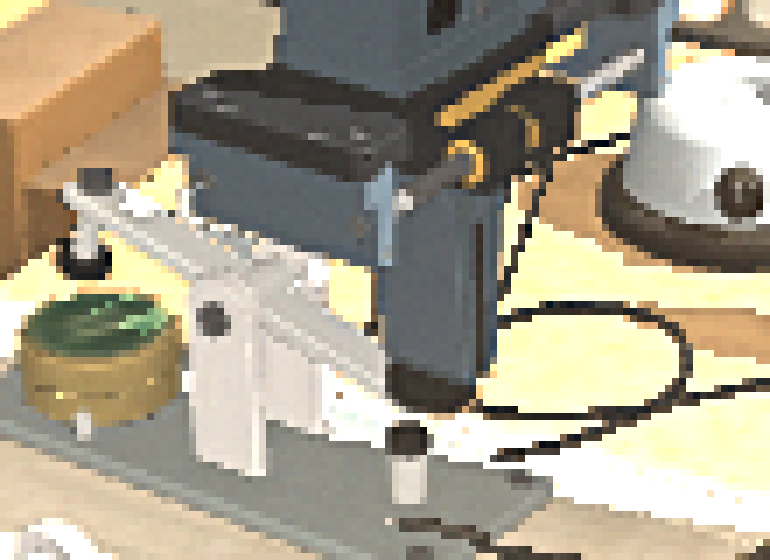

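The foot is rising and the tin is staying in its seat. Pressing on towards the stop.

Emit:
arm_command(
  increments="0 0 0.3 0 0 0 0; 0 0 0.3 0 0 0 0; 0 0 0 0 0 0 0",
)

```text
time: 6.5
tcp_pos: [0.4747, 0.1546, 0.0231]
tool_rot: [0.998, -0.06, 0.001, -0.0]
force: [0.6, -0.7, 1.5]
opening: 0.005
```

Emit:
arm_command(
  increments="0 0 0.2 0 0 0 0; 0 0 0.2 0 0 0 0; 0 0 0 0 0 0 0",
)

```text
time: 6.8
tcp_pos: [0.475, 0.1547, 0.0197]
tool_rot: [0.998, -0.06, 0.001, -0.0]
force: [0.9, -0.6, 6.2]
opening: 0.002
```

```bash
python3 zz.py 5
```

```text
6.85 [0.47498147 0.15474893 0.01970099] [1.38818736 0.39920684 6.29041389] [-0.12067243 -0.24243545 -0.025746  ] [ 5.10398392e-01 -3.48947060e+01 -1.51655763e+01  2.62268186e-01
  2.30363673e-01 -1.05366460e-02]
```

View pics/z5.png

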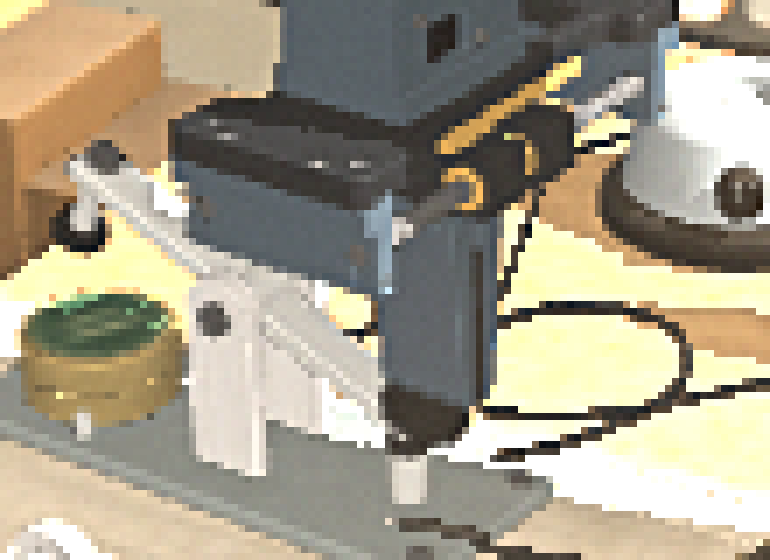

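Emit:
arm_command(
  increments="0 0 0.15 0 0 0 0; 0 0 0 0 0 0 0",
)

```text
time: 7.05
tcp_pos: [0.4752, 0.1547, 0.0193]
tool_rot: [0.998, -0.06, 0.001, -0.0]
force: [-1.2, -1.5, 13.5]
opening: 0.006
```

Emit:
arm_command(
  increments="0 0 0.15 0 0 0 0; 0 0 0 0 0 0 0",
)

```text
time: 7.25
tcp_pos: [0.4754, 0.1548, 0.0189]
tool_rot: [0.998, -0.059, 0.002, -0.0]
force: [-3.5, -1.8, 21.6]
opening: 0.005
```

```bash
python3 zz.py 6
```

```text
7.3 [0.47537179 0.15473325 0.01891386] [-3.74465052 -3.03517196 22.00188339] [-0.40681431  0.37494091 -0.0348367 ] [  0.62759852 -26.78245604 -13.21873784   0.37900122  -1.12936378
  -0.04213909]
```

View pics/z6.png

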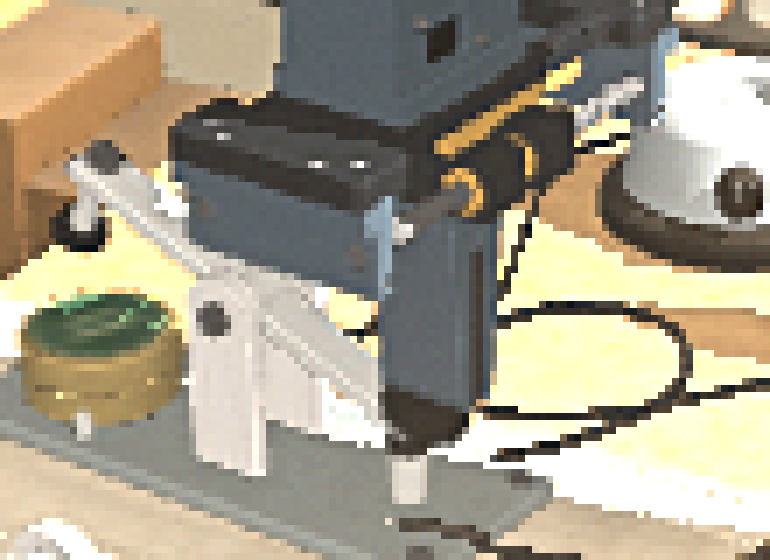

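Hard stop: 22 N with under 1 mm of travel, and the pad sits on the stop post. Retreating straight up.

Emit:
arm_command(
  increments="0 0 -0.3 0 0 0 0; 0 0 -1 0 0 0 0; 0 0 -3 0 0 0 0; 0 0 -4 0 0 0 0; 0 0 -4 0 0 0 0; 0 0 -4 0 0 0 0; 0 4.5 0 0 0 0 0; 0 4.5 0 0 0 0 0; 0 4.5 0 0 0 0 0; 0 4.5 0 0 0 0 0; 0 4.5 0 0 0 0 0; 0 4.5 0 0 0 0 0; 0 4.5 0 0 0 0 0; 0 0 0 0 0 0 0; 0 0 0 0 0 0 0",
)

```text
time: 8.8
tcp_pos: [0.4359, -0.1583, 0.1789]
tool_rot: [0.998, -0.061, -0.001, -0.001]
force: [0.1, -0.2, -0.0]
opening: 0.003
```

```bash
python3 - <<'E'
from h import *
from bench import robot
n={k:robot.read_camera(k) for k in("top","scene")};pickle.dump(n,open("c1.pkl","wb"))
f=lambda x,s:cv2.convertScaleAbs(cv2.resize(x[:,:,::-1],None,fx=s,fy=s,interpolation=cv2.INTER_CUBIC),alpha=1.6)
cv2.imwrite("pics/fin.png",np.hstack([f(n["top"]["frame"][95:215,200:330],3),f(n["scene"]["frame"][130:250,140:270],3)]))
# predicted pixels for tilts (pad top centre & foot-end bar top)
piv=np.array([.476,.155])+.075*np.array([.9928,-.1197]);ax=np.array([.9928,-.1197])
for t in(0,.3,.35,.4):
    r=[]
    for l,h in((-.075,.010),(.080,.004)):
        X=l*np.cos(t)+h*np.sin(t)*1; Z=.068+l*np.sin(t)+h*np.cos(t)
        P=np.r_[piv+ax*(l*np.cos(t)-h*np.sin(t)),Z];r+=[proj(n[k],P).round(1).tolist() for k in("top","scene")]
    print(t,r)
s=robot.state();print(s["time"],s["tcp_pos"],s["force"])
E
```

```text
0 [[295.8, 174.0], [256.1, 155.7], [300.4, 120.3], [205.9, 141.8]]
0.3 [[295.0, 176.1], [256.1, 164.1], [301.2, 118.4], [206.7, 133.7]]
0.35 [[294.9, 176.2], [255.9, 165.4], [301.3, 118.4], [207.1, 132.5]]
0.4 [[294.8, 176.2], [255.6, 166.7], [301.4, 118.4], [207.5, 131.3]]
8.9 [ 0.4363979  -0.15699586  0.17907337] [-0.24874354  0.10621256  1.64209269]
```

View pics/fin.png

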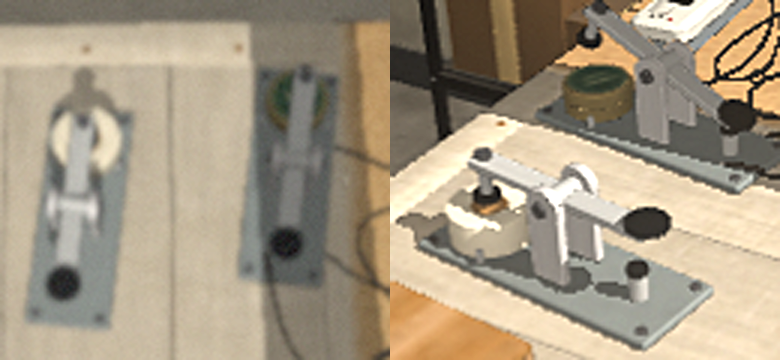

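The picture shows the tin lever's foot up over the tin, with the pad at scene px (255.7,167.7); 0.40 rad predicts (255.6,166.7). The roll lever looks unchanged. I'll check that numerically and then hand in.

```bash
python3 - <<'E'
from h import *
n=pickle.load(open("c1.pkl","rb"))
def bl(c,u,v,R):
    m=np.zeros(c["frame"].shape[:2],np.uint8);m[v-R:v+R+1,u-R:u+R+1]=c["frame"].max(2)[v-R:v+R+1,u-R:u+R+1]<50
    k,l,s,ce=cv2.connectedComponentsWithStats(m);i=1+np.argmax(s[1:,4]);return ce[i].round(1)
print("roll pad scene/top",bl(d["scene"],225,204,12),bl(n["scene"],225,204,12),bl(d["top"],221,189,9),bl(n["top"],221,189,9))
print("tin pad scene",bl(n["scene"],256,167,7))
a,b=[x["scene"]["frame"][150:180,190:225].astype(int) for x in(d,n)]
for k,x in(("b",a),("a",b)):
    m=(x[:,:,1]>x[:,:,0]+5)&(x[:,:,1]>x[:,:,2]);ys,xs=np.nonzero(m);print(k,xs.min()+190,xs.max()+190,ys.min()+150,ys.max()+150)
from bench import robot
print(robot.job_done())
E
```

```text
roll pad scene/top [225. 204.] [225. 204.] [220.6 189.1] [220.5 189.2]
tin pad scene [255.6 168.1]
b 199 218 152 160
a 200 217 152 159
the job is handed in; nothing more can be done
None
```

I pressed the tin lever's pad down to its hard stop with the shut fingers, using about 22 N at most. I then backed straight up, moved clear and handed the job in at about 9 s of the 24 s allowed.

**Last checks before hand-in:**
- **Tin lever:** it stayed up. Its pad was at scene px (255.6, 168.1), against (255.6, 166.7) predicted for 0.40 rad.
- **Tin:** the lid stayed within 1 px of where it started, so the tin is still in its seat.
- **Roll lever:** its pad did not move in either camera (0.1 px at most).
- **Robot:** it was touching nothing.

**One disagreement:** the fingers met the pad when the reported TCP height was about 0.037 m. The pad top had been measured at about 0.076 m. The camera views also showed the fingertips 20–35 mm higher than the reported TCP height. I did not find the cause. I set the descent by contact force and pictures instead of the reported height.

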